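# Hold a strainer lid at its bleed position

### The job

The nutrient line is about to be refilled, so close the strainer only as far as its bleed position: pick up the blue lid by its bar, lower it into the strainer with its two pins in the open slots at the white marks, and press it down against the spring until you feel it bottom. Then turn it clockwise, seen from above, until its white pointers stand at the yellow marks, half way to the red lock marks, and on no account on into the lock click. Finish while still gripping the bar and holding the lid there (let go, it springs back), with the brush, jug, bottle and seedling pot left where they stand.

Things in the scene. Friction and masses are not known exactly. Their poses are not given: they have to be found in the camera images.
- lid: loose blue strainer lid, about 200 g, standing on its plug, bar up. Origin: centre of the plug's underside; z up its axis. Grey round plug 70 mm across (62 mm at its chamfered foot), z 0 to 40 mm; blue plate 93 mm across, z 40 to 47 mm; grip bar on it along x. White pointers on the plate's edge at +x and -x, in line with bar and pins: a half turn leaves the lid the same
- lid_bar (a point): middle of the lid's upright grip bar, on the lid's axis 68 mm above its origin. The bar is 66 mm long (lid x), 16 mm thick (lid y) and stands from z = 47 to 83 mm above the lid's origin
- lid_pins (a point): point on the lid's axis, 9 mm above its origin, at the height of the two round brass pins: 6 mm thick, they stick out of the plug along the lid's +x and -x, tips 44.5 mm from the axis
- strainer: upright strainer pot bolted to the bench, on either side: grey collar with a 122 mm brim on a black body, white pipes along its x. Origin: centre of its foot, on the pot's axis; z up. Two L-shaped bayonet slots through the 10 mm collar wall open upward at its +x and -x (white marks on the brim), so the lid enters with its x axis along this x axis, either way round
- strainer_rim (a point): centre of the collar's mouth, 140 mm above the strainer's origin. The bore is 73 mm across; the two upward slot mouths at the strainer's +x and -x are 15.5 mm wide
- slot_floor (a point): point on the pot's axis at the height of the flat slot floor, 112 mm above the strainer's origin. The pins rest on it when the lid bottoms: lid origin then 106 mm above the strainer's origin. From the entry the slots run clockwise seen from above (negative rotation about z); with the pins pressed to the floor they pass freely under the roof as far as the lock
- slot_roof (a point): point on the pot's axis at the height of the slot roof just beside the entry, 126.5 mm above the strainer's origin. Turning clockwise the roof falls to 119.5 mm at 0.97 rad, then rises 4 mm into the lock notch. The pins are greased: a lid let go before the lock is lifted by the spring and turned back along this sloping roof
- spring_rest (a point): point on the pot's axis where the top of the sprung steel plate in the bore rests, 118 mm above the strainer's origin. There it meets the plug's underside and pushes up with 5 N, growing 0.4 N per mm to about 10 N when the lid bottoms
- vent_mark: pair of yellow marks on the collar's brim, the bleed position, fixed to the strainer. Origin on the pot's axis at rim height (140 mm above the strainer's origin); its x axis runs through both marks, 0.6 rad clockwise of the white entry marks. The lid is at the bleed position when its x axis lies along this x axis (either way round)
- lock_mark: pair of red marks on the brim, the locked position, fixed to the strainer. Origin as for vent_mark; its x axis is 1.2 rad clockwise of the white entry marks. Past about 1.0 rad the lid clicks into the lock
- brush: loose brush 190 mm long lying along its x on the bench between strainer and lid; bystander. Origin under its middle
- jug: white measuring mug, 90 mm across, 110 mm high, handle at +y; bystander. Origin: centre of its underside
- sample_bottle: green bottle with white cap, 60 mm across, 150 mm high; bystander. Origin: centre of its underside
- seedling_pot: black net pot 62 mm across, 56 mm high, with chive seedlings about 90 mm tall above it; bystander. Origin: centre of its underside
Not all that is in view belongs to the job. Of the things that look like the lid, the smallest one is meant.

How it is judged (in metres and radians):
On the way, in this order (a step that is already met when the one before it is completed fails the run):
1. the fingers carry the lid above the strainer's rim (z of lid in the frame of strainer above 0.142 m and contact force between the fingers and lid above 1 N), for 0.2 s.
2. the lid is pressed to the bottom of the entry slots, within 3 mm (z of lid in the frame of strainer below 0.109 m and horizontal distance between lid and vent_mark below 0.005 m and angle between the x axis of lid and the x axis of strainer, either way round below 0.2 rad), for 0.1 s.
At the end, for the whole second after the job is handed in: the lid sits in the strainer under the slot roofs (origin 103 to 112.5 mm above the strainer's, within 5 mm of the pot's axis, tilted under 0.1 rad), its x axis within 0.14 rad of the yellow marks, still (under 0.15 rad/s), and the fingers still hold it with over 3 N (angle between the x axis of lid and the x axis of vent_mark, either way round below 0.14 rad and horizontal distance between lid and vent_mark below 0.005 m and z of lid in the frame of strainer between 0.103 and 0.1125 m and angle between lid's own z axis and vertical below 0.1 rad and angular speed of lid below 0.15 rad/s and contact force between the fingers and lid above 3 N); the arm keeps its last pose, push and grip.
It fails at once if the lid is turned on into the lock (angle between the x axis of lid and the x axis of lock_mark, either way round below 0.2 rad and horizontal distance between lid and vent_mark below 0.008 m and z of lid in the frame of strainer below 0.1125 m).
It fails at once if the brush, jug, bottle or seedling pot is shifted by more than 30 mm (distance of any of brush, jug, sample_bottle, seedling_pot from where it was at the start of the episode above 0.03 m).
It also fails if it takes over 51 s, if anything falls off the work surface, if the arm or the gripper's body presses on something with over 40 N, if the wrist force passes 120 N, or if a joint passes its speed limit or range.

### The arm

A 7-joint arm with a two-finger parallel gripper is mounted at the origin on the work surface. World frame = base frame: x ahead of the robot, y to its left, z up, the work surface at z = 0. Lengths are in mm, angles in rad, forces in N, time in s.
With the tool pointing down it reaches from about 350 to 900 mm from the base axis. Payload 7.2 kg.
Tool frame: the origin (TCP) lies at the very end of the fingers, on their centre line; the grasp point (between the pads) lies 19 mm behind it (env.hold_point_z is the distance from the TCP to the grasp point, in mm); x points along the fingers, y is the direction in which the jaws open and shut, and the axes are right-handed (so a half turn about x gives the same grasp; the last joint's range is limited). The gripper opens to 88 mm and grips with 3 to 60 N. Pads are 20 mm wide; open, the fingers measure 115 mm over their backs; the gripper's body (75 mm by 178 mm) begins 61 mm behind the grasp point.
Start: joints at [-1.23, 0.411, -0.013, 1.596, 0.006, 1.134, -0.082], TCP at [248.452, 573.498, 222.653] pointing down, gripper open.
Joint ranges: [-2.95, 2.95], [-0.29, 1.99], [-1.47, 1.44], [0.14, 2.54], [-1.03, 4.17], [0.13, 1.85], [-2.86, 2.86]. Speed limits (rad/s): [2.39, 2.39, 3.01, 3.01, 3.14, 3.14, 3.14].

### API

Orientations are given as a 3x3 rotation matrix whose columns are the frame's x, y, z axes.
In Python, from plant import env gives the robot as it stands.
- The arm moves only by the tool apply_moves, never from a script. Its argument "deltas" is a list that holds one entry, the list of rows, each a list of 7 numbers: the shift along the world's x, y, z in units of 30 mm (1.0 is 30 mm), then the turn, a rotation vector about the world's x, y, z in rad, then the opening, from 0 (shut) to 1 (fully open). In form: [[[x, y, z, rx, ry, rz, fingers], ...]]. A call has 1 to 8 rows; each row is the pose to reach, as a shift and turn from the pose commanded when the call began; what a row does not reach only later rows make up. A row lasts 1/10 s, in which the tool goes at most 50 mm and 8.59 degrees, less where a joint would pass 70% of its speed; a pose out of reach is approached as far as the arm can. A call with a gripper value outside its range is refused whole. The fingers move at their own pace and stop on an object; the grip force is fixed at half the most. Time passes only in rows, so rows that repeat a pose let the fingers close. It gives the time, the measured TCP pose, the force and the opening at its end, in the units of the state.
- env.observe(): the state, without advancing time (a new reading comes with each control period).
- env.capture(name): name is "scene" or "top"; returns the picture (480x640x3 uint8, red, green, blue); there is no depth.
- env.camera_params(name): a dict with "camera_matrix" (3x3 intrinsics, pixels), "view" (4x4, takes a point from world to camera coordinates). Camera axes: x right, y down, z forward; pixel columns grow to the right and rows downward; lengths in mm; the calibration is good to about 2 mm. A picture is of the moment at which its call begins. camera_params takes no time and is no camera call.
- env.sign_off(): hands the job in, once; it reports no verdict.
The state is a dict: "time_s": time; "joint_pos": joint angles; "joint_velocities": joint speeds; "tau": joint torques, N m; "eef_pos": TCP position; "orientation": TCP orientation; "wrist_force": force on the tool from outside, world axes, zero at the start; "ft_torque": the same for the moment, N m; "grip_width": finger opening in mm.
Only numpy, scipy, OpenCV 4.12 (cv2) and the standard library are available. Lean on these libraries where they do the work, as an engineer would, in place of code of your own. Each camera call takes 0.05 s, during which the arm holds its last target. There are 200 camera calls.

## Working session

There is one attempt and no reset: what is moved stays moved. The work goes in short steps, Python scripts to look and compute and a tool call to move; the robot and the scene stay as the last step left them, time stands still between calls to the robot, and variables do not carry over. Pictures are saved under pics/ and viewed, about 8 in all and at most 12, crops included, and the job is handed in when it is done.

Besides the shell and the picture viewer there is one more tool, called after "Emit:" as a command line: name --argument value ..., lists and objects as JSON in quotes. apply_moves: Moves the arm, as the interface text tells. Its arguments: {"type":"object","properties":{"deltas":{"type":"array","items":{"type":"array","items":{"type":"array","items":{"type":"number"}}}}},"required":["deltas"]}

```bash
mkdir -p pics
cat > h.py <<'E'
import numpy as np, cv2
from plant import env
def P(n):
    c=env.camera_params(n); return np.array(c["camera_matrix"],float),np.array(c["view"],float)
def ray(n,uv):
    K,V=P(n); d=np.linalg.inv(K)@np.array([uv[0],uv[1],1.]); R=V[:3,:3]
    return -R.T@V[:3,3], R.T@d/np.linalg.norm(d)
def onz(n,uv,z):
    o,d=ray(n,uv); return o+d*(z-o[2])/d[2]
def tri(n1,a,n2,b):
    o,d=ray(n1,a);p,e=ray(n2,b)
    s=np.linalg.lstsq(np.c_[d,-e],p-o,rcond=None)[0]
    x,y=o+d*s[0],p+e*s[1]; return (x+y)/2,np.linalg.norm(x-y)
def proj(n,X):
    K,V=P(n); c=V[:3,:3]@np.array(X,float)+V[:3,3]; p=K@c; return p[:2]/p[2]
def shot(n,f):
    im=env.capture(n); cv2.imwrite('pics/'+f,im[:,:,::-1]); return im
E
python3 - <<'E'
from h import *
for n in("scene","top"): shot(n,n+"0.png"); print(n,P(n)[0].round(1).tolist(),P(n)[1].round(3).tolist())
print(env.observe(),env.hold_point_z)
E
```

```text
scene [[462.3, 0.0, 320.6], [0.0, 462.3, 247.2], [0.0, 0.0, 1.0]] [[0.204, 0.979, 0.01, -133.353], [0.751, -0.15, -0.643, -390.21], [-0.628, 0.139, -0.766, 1706.768], [0.0, 0.0, 0.0, 1.0]]
top [[534.1, 0.0, 319.7], [0.0, 534.1, 242.4], [0.0, 0.0, 1.0]] [[-0.009, -1.0, 0.01, -8.281], [-0.986, 0.008, -0.169, 610.473], [0.169, -0.011, -0.986, 1346.796], [0.0, 0.0, 0.0, 1.0]]
{'time_s': 0.1, 'joint_pos': array([-1.23019252,  0.41183777, -0.01273942,  1.5969577 ,  0.00560034,
        1.13430722, -0.08219471]), 'joint_velocities': array([-0.00071183, -0.0023134 ,  0.00037153, -0.00023678, -0.00013738,
        0.00056777, -0.00064084]), 'tau': array([ 2.00084061e-03, -5.89101148e+01,  6.43292852e-01, -2.91701585e+01,
       -5.38226590e-02,  1.46482629e-02,  5.20465539e-05]), 'eef_pos': array([248.28230241, 573.06508884, 221.8829906 ]), 'orientation': array([[-4.99067030e-04,  3.97461385e-01,  9.17618765e-01],
       [-1.38740358e-03,  9.17617721e-01, -3.97461688e-01],
       [-9.99998913e-01, -1.47146758e-03,  9.34865966e-05]]), 'wrist_force': array([ 0.69795083, -0.22609107,  0.51232795]), 'ft_torque': array([ 0.00629962,  0.01386272, -0.02190866]), 'grip_width': 87.82013237971823} 18.700000000000003
```

View pics/scene0.png

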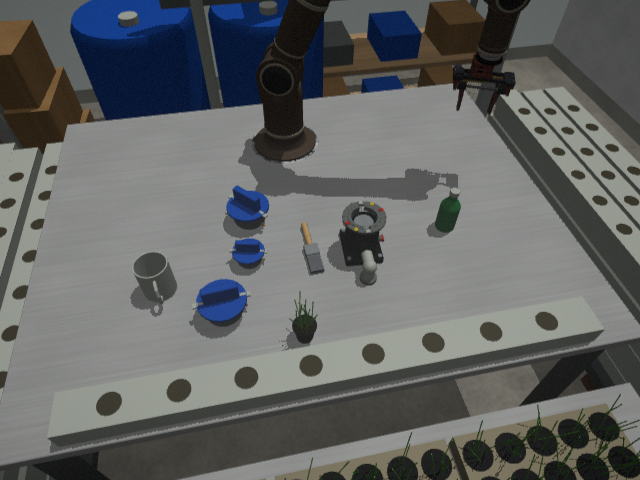

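View pics/top0.png

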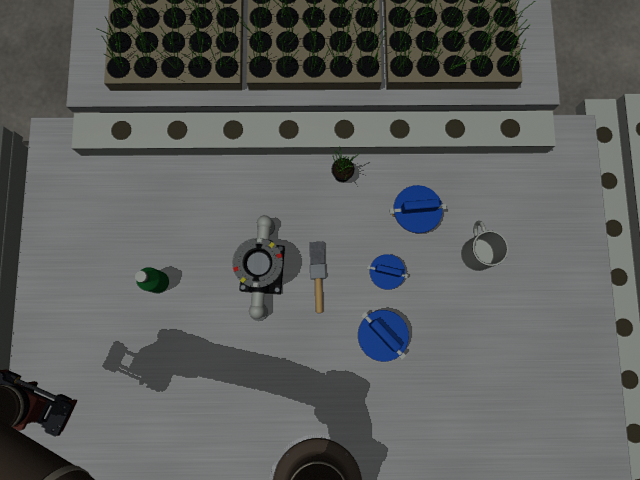

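Both views show the scene. In the top view the strainer is at (258,264), the brush at (318,277), the bottle at (152,280), the pot at (343,168) and the mug at (485,249). Lid candidates in the top view are (417,209), which is large, (384,335), which is large, and (388,272), the smallest. I choose (388,272), which is at (248,252) in the scene view, and check it in a close crop.

Run:
```python
from h import *
T=cv2.imread('pics/top0.png');S=cv2.imread('pics/scene0.png')
a=cv2.resize(T[205:325,220:420],None,fx=4,fy=4,interpolation=cv2.INTER_CUBIC); cv2.imwrite('pics/cropT.png',a)
b=cv2.resize(S[190:290,225:395],None,fx=4.7,fy=4.7,interpolation=cv2.INTER_CUBIC); cv2.imwrite('pics/cropS.png',b)
def masks(im,box):
    x0,y0,x1,y1=box; h=cv2.cvtColor(im,cv2.COLOR_BGR2HSV)
    for nm,lo,hi in(("red",(0,120,60),(8,255,255)),("yel",(20,110,90),(35,255,255)),("white",(0,0,170),(180,40,255)),("blue",(100,150,40),(130,255,255))):
        m=np.zeros(h.shape[:2],np.uint8); m[y0:y1,x0:x1]=cv2.inRange(h,lo,hi)[y0:y1,x0:x1]
        n,l,st,c=cv2.connectedComponentsWithStats(m)
        for i in range(1,n):
            if st[i,4]>2: print(nm,st[i,:].tolist(),c[i].round(2))
print("T strainer");masks(T,(225,205,300,325));print("T lid");masks(T,(365,250,412,294))
print("S strainer");masks(S,(335,190,395,290));print("S lid");masks(S,(225,234,272,272))
```

```text
T strainer
red [276, 253, 6, 5, 23] [278.7  255.13]
red [233, 266, 6, 5, 20] [235.4 268.4]
yel [269, 242, 6, 6, 21] [271.29 244.29]
yel [240, 277, 6, 6, 21] [242.43 279.43]
T lid
blue [370, 255, 35, 34, 927] [387.13 271.41]
S strainer
red [379, 208, 4, 3, 11] [380.64 209.09]
red [345, 221, 5, 4, 15] [346.87 222.6 ]
red [382, 235, 2, 6, 10] [382.4 237.9]
yel [370, 202, 4, 4, 10] [371.5 203.5]
yel [354, 227, 4, 4, 13] [355.62 228.77]
S lid
blue [235, 239, 29, 11, 151] [249.79 242.57]
blue [233, 246, 3, 3, 6] [234.17 246.83]
blue [232, 251, 32, 13, 299] [247.03 256.39]
```

View pics/cropT.png

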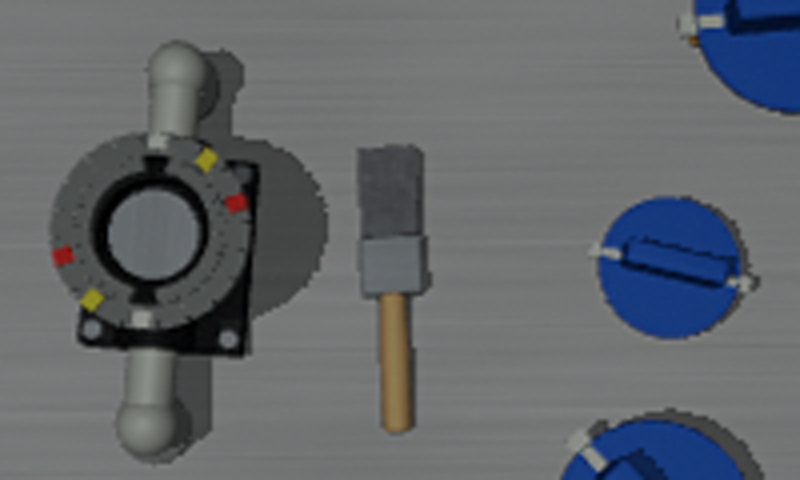

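View pics/cropS.png

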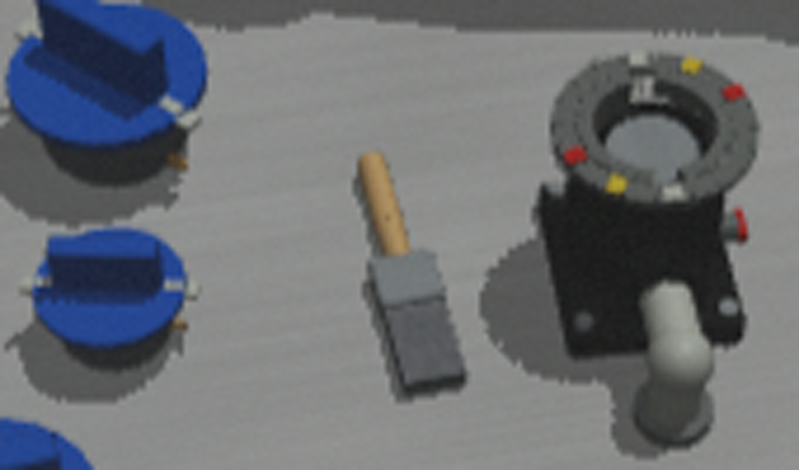

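The crops confirm the choice. The small lid has pointers at about top (371.5,267.8) and (405,275.6), and scene (232,250) and (263,251). The strainer brim marks are clear in both views. Next I triangulate.

Run:
```python
from h import *
t=lambda x,y:((x+.5)/4-.5+220,(y+.5)/4-.5+205)
s=lambda x,y:((x+.5)/4.7-.5+225,(y+.5)/4.7-.5+190)
pairs={"red":[((278.7,255.13),(346.87,222.6)),((235.4,268.4),(380.64,209.09))],
"yel":[((271.29,244.29),(355.62,228.77)),((242.43,279.43),(371.5,203.5))],
"white":[(t(157,143),s(672,193)),(t(142,318),s(637,60))],
"lidptr":[(t(607,252),s(182,286)),(t(738,283),s(36,284))],
"bartopends":[(t(626,238),s(160,240)),(t(737,262),s(48,238))]}
for k,v in pairs.items():
    p=[tri("top",a,"scene",b) for a,b in v]
    A,B=p[0][0],p[1][0]; d=B-A
    print(k,A.round(1),B.round(1),"res",[round(q[1],1) for q in p],"mid",((A+B)/2).round(1),"len",np.linalg.norm(d).round(1),"ang mod pi",round(np.arctan2(d[1],d[0])%np.pi,3))
for k,(a,b) in {"red":(0,1)}.items(): pass
# at known height from each view
for n,i in(("top",0),("scene",1)):
  for k,v in pairs.items():
    z={"lidptr":44,"bartopends":83}.get(k,140)
    A,B=[onz(n,q[i],z) for q in v]; d=B-A
    print(n,k,((A+B)/2).round(1),np.linalg.norm(d).round(1),round(np.arctan2(d[1],d[0])%np.pi,3))
# plate outline from top
im=cv2.imread('pics/top0.png');h=cv2.cvtColor(im,cv2.COLOR_BGR2HSV);m=cv2.inRange(h,(100,150,40),(130,255,255));mm=np.zeros_like(m);mm[250:294,365:412]=m[250:294,365:412]
c=cv2.findContours(mm,0,cv2.CHAIN_APPROX_NONE)[0];c=max(c,key=len);e=cv2.fitEllipse(cv2.convexHull(c));print(e,onz("top",e[0],47))
```

```text
red [565.2  89.1 136.6] [533.5 194.3 136.6] res [np.float64(2.1), np.float64(2.1)] mid [549.3 141.7 136.6] len 109.9 ang mod pi 1.864
yel [592.1 107.  136.8] [506.3 176.2 135.7] res [np.float64(1.4), np.float64(0.7)] mid [549.2 141.6 136.3] len 110.3 ang mod pi 2.463
white [602.6 137.8 133.9] [494.8 145.7 134.9] res [np.float64(1.3), np.float64(1.4)] mid [548.7 141.8 134.4] len 108.1 ang mod pi 3.068
lidptr [ 543.5 -145.5   47.6] [ 522.7 -231.2   45.2] res [np.float64(4.4), np.float64(3.5)] mid [ 533.1 -188.3   46.4] len 88.2 ang mod pi 1.332
bartopends [ 546.4 -153.7   95.1] [ 530.9 -220.4   94.7] res [np.float64(2.3), np.float64(7.9)] mid [ 538.6 -187.    94.9] len 68.5 ang mod pi 1.343
top red [548.6 140.3 140. ] 109.6 1.864
top yel [548.6 140.7 140. ] 110.1 2.462
top white [547.8 140.5 140. ] 107.6 3.067
top lidptr [ 533.2 -190.6   44. ] 87.6 1.328
top bartopends [ 539.8 -191.3   83. ] 72.0 1.348
scene red [552.6 141.6 140. ] 109.5 1.864
scene yel [552.7 140.9 140. ] 108.6 2.462
scene white [553.8 140.6 140. ] 108.4 3.065
scene lidptr [ 531.5 -186.4   44. ] 88.3 1.355
scene bartopends [ 528.7 -184.7   83. ] 66.3 1.35
((387.0753479003906, 271.40362548828125), (34.42803192138672, 34.942527770996094), 140.22177124023438) [ 533.06463271 -188.50172014   47.        ]
```

Emit:
apply_moves --deltas '[[[0.6,-1.5,0,0,0,-0.1,1],[1.1,-3.0,0,0,0,-0.2,1],[1.7,-4.5,0,0,0,-0.3,1],[2.2,-6.0,0,0,0,-0.4,1],[2.8,-7.5,0,0,0,-0.5,1],[3.4,-9.0,0,0,0,-0.6,1],[3.9,-10.5,0,0,0,-0.7,1],[4.5,-12,0,0,0,-0.8,1]]]'

```text
time_s: 0.9
eef_pos: [383.4, 211.5, 222.6]
orientation: [[-0.0, 0.937, 0.351], [0.0, 0.351, -0.937], [-1.0, -0.0, -0.0]]
wrist_force: [1.0, 0.4, 0.3]
grip_width: 87.8
```

Emit:
apply_moves --deltas '[[[0.6,-1.6,0,0,0,-0.08,1],[1.2,-3.2,0,0,0,-0.16,1],[1.8,-4.8,0,0,0,-0.24,1],[2.4,-6.4,0,0,0,-0.32,1],[3.0,-8.0,0,0,0,-0.4,1],[3.6,-9.6,0,0,0,-0.48,1],[4.3,-11.4,-0.5,0,0,-0.56,1],[4.98,-13.0,-1.0,0,0,-0.598,1]]]'

```text
time_s: 1.7
eef_pos: [525.6, -159.3, 198.4]
orientation: [[0.001, 0.972, -0.236], [0.0, -0.236, -0.972], [-1.0, 0.001, -0.0]]
wrist_force: [0.6, 0.3, 0.6]
grip_width: 87.4
```

Emit:
apply_moves --deltas '[[[0,-0.4,0,0,0,0,1],[0,-0.4,-1,0,0,0,1],[0,-0.4,-2,0,0,0,1],[0,-0.4,-2,0,0,0,1]]]'

```text
time_s: 2.1
eef_pos: [522.3, -168.0, 135.1]
orientation: [[-0.007, 0.972, -0.233], [0.001, -0.233, -0.972], [-1.0, -0.007, 0.0]]
wrist_force: [-0.1, -0.8, -0.2]
grip_width: 87.7
```

Run:
```python
from h import *
T=shot("top","top1.png")[:,:,::-1];S=shot("scene","scene1.png")[:,:,::-1]
o=env.observe();print(o["eef_pos"],o["wrist_force"])
a=cv2.resize(T[230:310,340:440],(400,320),interpolation=cv2.INTER_CUBIC);b=cv2.resize(S[190:290,190:315],(400,320),interpolation=cv2.INTER_CUBIC)
cv2.imwrite('pics/c1.png',np.hstack([a,b]))
```

```text
[ 524.61582276 -169.03131987  138.61739448] [ 0.13153191 -0.84974772  0.25884907]
```

View pics/c1.png

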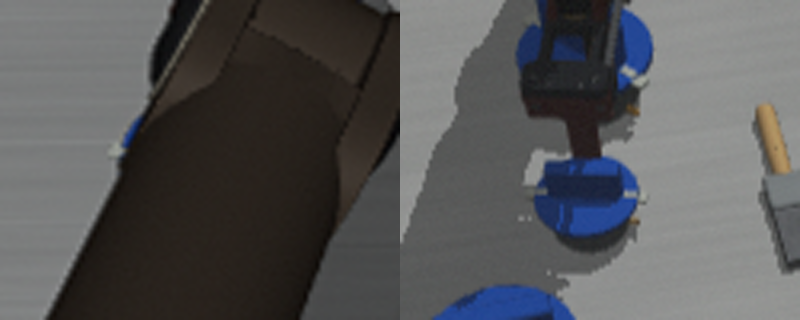

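The crop shows the open fingers above the small lid, but short of it in y because the rows were rate-limited. The measured pose gives the remaining shift.

Emit:
apply_moves --deltas '[[[0.27,-0.65,0,0,0,0,1],[0.27,-0.65,0,0,0,0,1],[0.27,-0.65,-1,0,0,0,1],[0.27,-0.65,-1.8,0,0,0,1],[0.27,-0.65,-2.4,0,0,0,1],[0.27,-0.65,-2.4,0,0,0,1],[0.27,-0.65,-2.4,0,0,0,1]]]'

```text
time_s: 2.9
eef_pos: [533.5, -188.6, 67.5]
orientation: [[0.001, 0.972, -0.234], [-0.0, -0.234, -0.972], [-1.0, 0.001, -0.0]]
wrist_force: [0.4, -0.5, 0.2]
grip_width: 87.8
```

Emit:
apply_moves --deltas '[[[0,0,-0.45,0,0,0,1],[0,0,-0.45,0,0,0,1],[0,0,-0.45,0,0,0,0.5],[0,0,-0.45,0,0,0,0],[0,0,-0.45,0,0,0,0],[0,0,-0.45,0,0,0,0],[0,0,-0.45,0,0,0,0],[0,0,-0.45,0,0,0,0]]]'

```text
time_s: 3.7
eef_pos: [533.0, -188.9, 52.9]
orientation: [[0.0, 0.972, -0.234], [-0.0, -0.234, -0.972], [-1.0, 0.0, -0.0]]
wrist_force: [-0.4, 0.7, 0.2]
grip_width: 43.2
```

Emit:
apply_moves --deltas '[[[0,0,0,0,0,0,0],[0,0,0,0,0,0,0],[0,0,0,0,0,0,0],[0,0,0,0,0,0,0]]]'

```text
time_s: 4.1
eef_pos: [533.0, -188.9, 52.8]
orientation: [[-0.0, 0.972, -0.234], [0.0, -0.234, -0.972], [-1.0, -0.0, -0.0]]
wrist_force: [0.8, -0.5, -0.8]
grip_width: 15.8
```

Emit:
apply_moves --deltas '[[[0,0,0.5,0,0,0,0],[0,0,1.5,0,0,0,0],[0,0,2.7,0,0,0,0],[0,0,3.9,0,0,0,0],[0,0,5.1,0,0,0,0],[0,0,5.9,0,0,0,0],[0,0,5.9,0,0,0,0],[0,0,5.9,0,0,0,0]]]'

```text
time_s: 4.9
eef_pos: [532.8, -188.7, 230.1]
orientation: [[0.001, 0.972, -0.234], [0.0, -0.234, -0.972], [-1.0, 0.001, -0.001]]
wrist_force: [0.1, 0.2, -2.3]
grip_width: 16.1
```

Emit:
apply_moves --deltas '[[[0,0.8,0,0,0,0.13,0],[0.1,1.7,0,0,0,0.26,0],[0.1,2.6,0,0,0,0.39,0],[0.2,3.5,0,0,0,0.52,0],[0.2,4.4,0,0,0,0.65,0],[0.3,5.2,0,0,0,0.78,0],[0.3,5.6,0,0,0,0.9,0],[0.3,5.6,0,0,0,0.9,0]]]'

```text
time_s: 5.7
eef_pos: [541.0, -18.7, 228.0]
orientation: [[-0.003, 0.784, 0.62], [0.0, 0.62, -0.784], [-1.0, -0.002, -0.002]]
wrist_force: [0.5, -0.3, -2.5]
grip_width: 15.9
```

Emit:
apply_moves --deltas '[[[0,0.8,0,0,0,0.13,0],[0.1,1.7,0,0,0,0.26,0],[0.1,2.6,0,0,0,0.39,0],[0.2,3.5,0,0,0,0.52,0],[0.2,4.4,0,0,0,0.65,0],[0.28,5.3,0,0,0,0.78,0],[0.28,5.3,0,0,0,0.824,0],[0.28,5.3,0,0,0,0.824,0]]]'

```text
time_s: 6.5
eef_pos: [550.0, 137.4, 228.5]
orientation: [[-0.002, 0.085, 0.996], [-0.001, 0.996, -0.085], [-1.0, -0.001, -0.002]]
wrist_force: [-0.2, -0.5, -3.5]
grip_width: 15.9
```

Emit:
apply_moves --deltas '[[[0,0,0,0,0,0,0],[0,0,0,0,0,0,0]]]'

```text
time_s: 6.7
eef_pos: [550.4, 136.6, 229.4]
orientation: [[-0.001, 0.087, 0.996], [-0.001, 0.996, -0.087], [-1.0, -0.001, -0.001]]
wrist_force: [-0.8, -0.6, -2.5]
grip_width: 15.7
```

Run:
```python
from h import *
T=shot("top","top2.png")[:,:,::-1];S=shot("scene","scene2.png")[:,:,::-1]
o=env.observe();print(o["eef_pos"],o["orientation"].round(3).tolist(),o["joint_pos"].round(2))
a=cv2.resize(T[205:305,210:310],(400,400),interpolation=cv2.INTER_CUBIC);b=cv2.resize(S[150:250,315:415],(400,400),interpolation=cv2.INTER_CUBIC)
cv2.imwrite('pics/c2.png',np.hstack([a,b]))
```

```text
[550.45104859 137.17873659 229.6938614 ] [[-0.0, 0.085, 0.996], [-0.0, 0.996, -0.085], [-1.0, -0.0, -0.0]] [-0.5   0.31  0.22  1.74 -0.07  1.1   1.23]
```

View pics/c2.png

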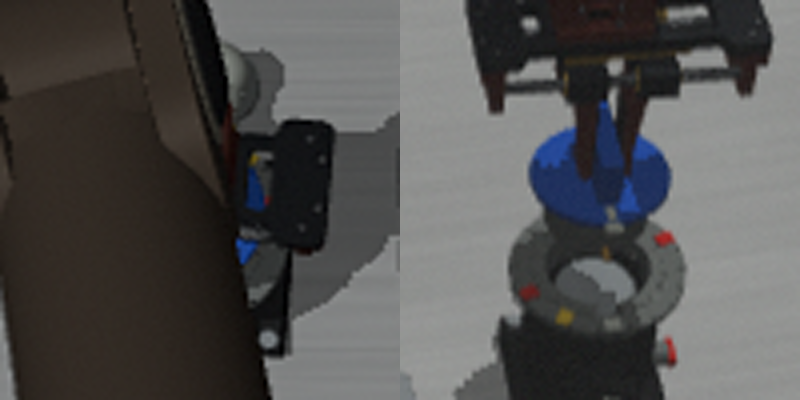

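The scene half of the crop shows the lid held level over the strainer. Its front pointer is at about scene (368,203.9), the front pin at (366.5,213), and the collar's front white mark at (368,230.5). The arm covers the top view. I compare lid and collar in the scene view to cancel the calibration error.

Run:
```python
from h import *
S=cv2.imread('pics/scene2.png');h=cv2.cvtColor(S,cv2.COLOR_BGR2HSV)
m=np.zeros(h.shape[:2],np.uint8);m[170:215,340:390]=cv2.inRange(h,(100,130,30),(130,255,255))[170:215,340:390]
c=cv2.findContours(m,0,cv2.CHAIN_APPROX_NONE)[0];p=np.vstack(c)[:,0].astype(float)
# rim of plate lower edge: per-column lowest blue pixel, cast on plate underside z=217
z0=229.7-52.8
q=np.array([[u,p[p[:,0]==u][:,1].max()+.5] for u in np.unique(p[:,0])])
X=np.array([onz("scene",a,z0+40)[:2] for a in q])
def circ(X):
    s=np.linalg.lstsq(np.c_[2*X,np.ones(len(X))],(X**2).sum(1),rcond=None)[0]; return s[:2],np.sqrt(s[2]+s[:2]@s[:2])
# fixed-radius linear-ish fit
from scipy.optimize import least_squares
f=least_squares(lambda c:np.hypot(*(X-c).T)-46.5,[550,140],loss='soft_l1');print("plate lower edge centre",f.x,np.abs(f.fun).mean(),len(X),circ(X))
print("L/R mid",[onz("scene",a,z0+44).round(1) for a in (p[p[:,0].argmin()],p[p[:,0].argmax()])])
print("pointer",onz("scene",(368,203.9),z0+44),"pin",onz("scene",(366.5,213),z0+9))
# same plate fit at pick (scene0), TCP later 533.0,-188.9
S=cv2.imread('pics/scene0.png');h=cv2.cvtColor(S,cv2.COLOR_BGR2HSV)
m=np.zeros(h.shape[:2],np.uint8);m[234:272,225:272]=cv2.inRange(h,(100,130,30),(130,255,255))[234:272,225:272]
p=np.vstack(cv2.findContours(m,0,cv2.CHAIN_APPROX_NONE)[0])[:,0].astype(float)
q=np.array([[u,p[p[:,0]==u][:,1].max()+.5] for u in np.unique(p[:,0])])
X=np.array([onz("scene",a,40)[:2] for a in q])
f=least_squares(lambda c:np.hypot(*(X-c).T)-46.5,[533,-188],loss='soft_l1');print("pick",f.x,np.abs(f.fun).mean())
# strainer brim lower/outer edge in scene0: grey circle r=61 ; report mark midpoints at z=140 from scene: 553,141
```

```text
plate lower edge centre [542.86641706 138.56056947] 2.1487698172036658 34 (array([548.88329121, 136.69800852]), np.float64(40.6924652377364))
L/R mid [array([523.5,  98.9, 220.9]), array([569.8, 175.9, 220.9])]
pointer [587.80275315 135.7973064  220.9       ] pin [586.14279026 135.37831922 185.9       ]
pick [ 529.63664924 -186.20824565] 0.6392438969163845
```

Emit:
apply_moves --deltas '[[[0,0.13,-0.3,0,0,0,0],[0,0.13,-0.7,0,0,0,0],[0,0.13,-0.95,0,0,0,0],[0,0.13,-0.95,0,0,0,0],[0,0.13,-0.95,0,0,0,0],[0,0.13,-0.95,0,0,0,0]]]'

```text
time_s: 7.4
eef_pos: [550.6, 142.0, 201.6]
orientation: [[0.0, 0.083, 0.997], [0.0, 0.997, -0.083], [-1.0, 0.0, 0.0]]
wrist_force: [0.0, 0.3, -1.9]
grip_width: 15.6
```

Run:
```python
from h import *
S=shot("scene","scene3.png")[:,:,::-1]
o=env.observe();print(o["eef_pos"],o["orientation"].round(3).tolist(),o["wrist_force"])
t=o["eef_pos"]; z0=t[2]-52.8
b=cv2.resize(S[175:245,320:413],(797,600),interpolation=cv2.INTER_CUBIC)
# where plate edge and pins should appear if lid axis is on the TCP / on strainer axis
def draw(c,z,r,col):
    for a in np.linspace(0,2*np.pi,90):
        u=proj("scene",(c[0]+r*np.cos(a),c[1]+r*np.sin(a),z)); cv2.circle(b,(int((u[0]-320+.5)*8.57),int((u[1]-175+.5)*8.57)),1,col,-1)
draw(t,z0+40,46.5,(255,255,255)); draw((549.3,141.2),140,61,(0,255,0)); draw((549.3,141.2),140,36.5,(0,255,0))
cv2.imwrite('pics/c3.png',b)
```

```text
[550.68385617 142.02765421 201.671466  ] [[0.001, 0.083, 0.997], [0.0, 0.997, -0.083], [-1.0, 0.0, 0.001]] [ 0.69255869 -0.36789077 -2.00357135]
```

View pics/c3.png

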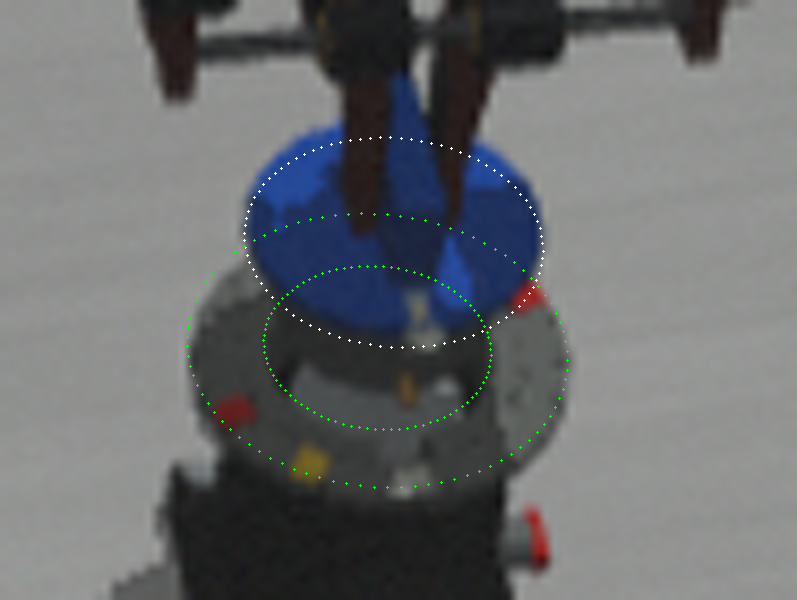

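The crop shows the lid plate about 14 display px (1.6 px) higher than predicted for a lid centred on the TCP. The brim is about 10 display px lower than predicted. I check the fingertips, pin and pointer numerically to split camera bias from a lid offset along the bar.

Run:
```python
from h import *
t=np.array([550.68,142.0,201.67]);z0=t[2]-52.8;x=np.array([.997,-.083,0]);y=np.array([.083,.997,0]);Z=np.array([0,0,1])
D=lambda n,X:print(n,((proj("scene",X)-[320,175]+.5)*8.57).round(0))
O=np.array([t[0],t[1],z0])
for s in(-1,1): D("fingertip outer front %d"%s,t+y*s*14+x*10); D("fingertip inner front",t+y*s*8+x*10)
D("pin tip",O+x*44.5+9*Z);D("pin root",O+x*35+9*Z);D("plate edge front top",O+x*46.5+47*Z);D("plate edge front bot",O+x*46.5+40*Z)
D("plate right top",O+y*46.5+47*Z);D("plate left top",O-y*46.5+47*Z)
D("barfront top L",O+x*33-y*8+83*Z);D("barfront top R",O+x*33+y*8+83*Z);D("barfront bot L",O+x*33-y*8+47*Z);D("barfront bot R",O+x*33+y*8+47*Z)
D("barback top R",O-x*33+y*8+83*Z)
for n,r in(("white front",55),("slot inner",36.5)): D(n,np.array([549.3,141.2,140])+x*r)
d=np.array([1,0,0.]);print("px per mm x",(proj("scene",t+10*d)-proj("scene",t))*.857,"z",(proj("scene",t+10*Z)-proj("scene",t))*.857)
```

```text
fingertip outer front -1 [358. 237.]
fingertip inner front [378. 235.]
fingertip outer front 1 [448. 230.]
fingertip inner front [429. 231.]
pin tip [412. 412.]
pin root [406. 390.]
plate edge front top [424. 331.]
plate edge front bot [422. 347.]
plate right top [543. 212.]
plate left top [248. 236.]
barfront top L [400. 216.]
barfront top R [453. 212.]
barfront bot L [390. 302.]
barfront bot R [441. 297.]
barback top R [411.  64.]
white front [409. 473.]
slot inner [398. 429.]
px per mm x [0.86337157 2.22650574] z [ 0.27570164 -2.34927889]
```

The fingertips and the plate's top edge agree with the robot pose to about 2 mm, so the lid is centred on the TCP. The dark plate side had misled the fit. The strainer's x lies between 549 and 552.6, so I keep 550.7, rely on the chamfer and lower by feel.

Emit:
apply_moves --deltas '[[[0,0,-0.2,0,0,0,0],[0,0,-0.3,0,0,0,0],[0,0,-0.4,0,0,0,0],[0,0,-0.4,0,0,0,0]]]'

```text
time_s: 7.85
eef_pos: [550.1, 141.9, 188.7]
orientation: [[-0.001, 0.083, 0.997], [-0.0, 0.997, -0.083], [-1.0, -0.0, -0.001]]
wrist_force: [-0.6, -0.4, -2.1]
grip_width: 16.1
```

Emit:
apply_moves --deltas '[[[0,0,-0.1,0,0,0,0],[0,0,-0.2,0,0,0,0],[0,0,-0.2,0,0,0,0]]]'

```text
time_s: 8.15
eef_pos: [550.1, 142.0, 182.8]
orientation: [[-0.001, 0.083, 0.997], [-0.0, 0.997, -0.083], [-1.0, -0.0, -0.001]]
wrist_force: [0.2, -0.0, -3.1]
grip_width: 15.9
```

Emit:
apply_moves --deltas '[[[0,0,-0.1,0,0,0,0],[0,0,-0.2,0,0,0,0],[0,0,-0.3,0,0,0,0],[0,0,-0.3,0,0,0,0]]]'

```text
time_s: 8.55
eef_pos: [550.1, 142.0, 173.8]
orientation: [[-0.001, 0.083, 0.997], [-0.0, 0.997, -0.083], [-1.0, -0.0, -0.001]]
wrist_force: [0.1, -0.3, -1.1]
grip_width: 16.1
```

Emit:
apply_moves --deltas '[[[0,0,-0.1,0,0,0,0],[0,0,-0.2,0,0,0,0],[0,0,-0.3,0,0,0,0],[0,0,-0.3,0,0,0,0]]]'

```text
time_s: 8.95
eef_pos: [550.6, 142.1, 165.4]
orientation: [[0.0, 0.083, 0.997], [0.0, 0.997, -0.083], [-1.0, 0.0, 0.0]]
wrist_force: [-0.8, -0.5, 1.9]
grip_width: 15.8
```

Emit:
apply_moves --deltas '[[[0,0,-0.1,0,0,0,0],[0,0,-0.2,0,0,0,0],[0,0,-0.2,0,0,0,0]]]'

```text
time_s: 9.25
eef_pos: [550.8, 142.1, 159.4]
orientation: [[0.001, 0.083, 0.997], [0.0, 0.997, -0.083], [-1.0, 0.0, 0.001]]
wrist_force: [-0.5, 0.6, 5.8]
grip_width: 15.8
```

Emit:
apply_moves --deltas '[[[0,0,-0.05,0,0,0,0],[0,0,-0.05,0,0,0,0],[0,0,-0.05,0,0,0,0]]]'

```text
time_s: 9.55
eef_pos: [550.8, 142.1, 158.3]
orientation: [[0.001, 0.083, 0.997], [0.0, 0.997, -0.083], [-1.0, 0.0, 0.001]]
wrist_force: [-1.4, 0.5, 5.8]
grip_width: 15.7
```

Emit:
apply_moves --deltas '[[[0,0,-0.04,0,0,0,0],[0,0,-0.04,0,0,0,0],[0,0,-0.04,0,0,0,0]]]'

```text
time_s: 9.85
eef_pos: [550.8, 142.1, 157.1]
orientation: [[0.001, 0.083, 0.997], [0.0, 0.997, -0.083], [-1.0, 0.001, 0.001]]
wrist_force: [0.3, 0.1, 6.4]
grip_width: 16.0
```

Emit:
apply_moves --deltas '[[[0,0,-0.04,0,0,0,0],[0,0,-0.04,0,0,0,0],[0,0,-0.04,0,0,0,0]]]'

```text
time_s: 10.15
eef_pos: [550.9, 142.1, 156.0]
orientation: [[0.001, 0.083, 0.997], [0.0, 0.997, -0.083], [-1.0, 0.001, 0.001]]
wrist_force: [0.1, 0.3, 7.2]
grip_width: 16.0
```

Emit:
apply_moves --deltas '[[[0,0,-0.04,0,0,0,0],[0,0,-0.04,0,0,0,0],[0,0,-0.04,0,0,0,0]]]'

```text
time_s: 10.45
eef_pos: [550.9, 142.2, 154.9]
orientation: [[0.001, 0.083, 0.997], [0.001, 0.997, -0.083], [-1.0, 0.001, 0.001]]
wrist_force: [-0.2, -1.3, 6.8]
grip_width: 15.8
```

Run:
```python
from h import *
S=shot("scene","scene4.png")[:,:,::-1]
o=env.observe();t=o["eef_pos"];print(t,o["wrist_force"],o["ft_torque"],o["orientation"].round(4).tolist())
b=cv2.resize(S[175:245,320:413],(797,600),interpolation=cv2.INTER_CUBIC)
cv2.imwrite('pics/c4.png',b)
x=np.array([.997,-.083,0]);y=np.array([.083,.997,0]);Z=np.array([0,0,1])
D=lambda n,X:print(n,((proj("scene",X)-[320,175]+.5)*8.57).round(0))
for z in(106,110):
    O=np.array([t[0],t[1],z]);D("front top edge z=%d"%z,O+x*46.5+47*Z);D("bar back top",O-x*33+83*Z);D("bar front top",O+x*33+83*Z)
D("tip L",t-y*14+x*10);D("tip R",t+y*14+x*10)
```

```text
[550.92606206 142.18761989 154.88546383] [ 0.08761231 -0.28485152  7.82191434] [-0.06109862  0.05383087  0.03549126] [[0.0012, 0.0827, 0.9966], [0.0005, 0.9966, -0.0827], [-1.0, 0.0006, 0.0012]]
front top edge z=106 [412. 428.]
bar back top [375. 168.]
bar front top [414. 316.]
front top edge z=110 [414. 419.]
bar back top [376. 158.]
bar front top [416. 307.]
tip L [348. 343.]
tip R [435. 336.]
```

View pics/c4.png

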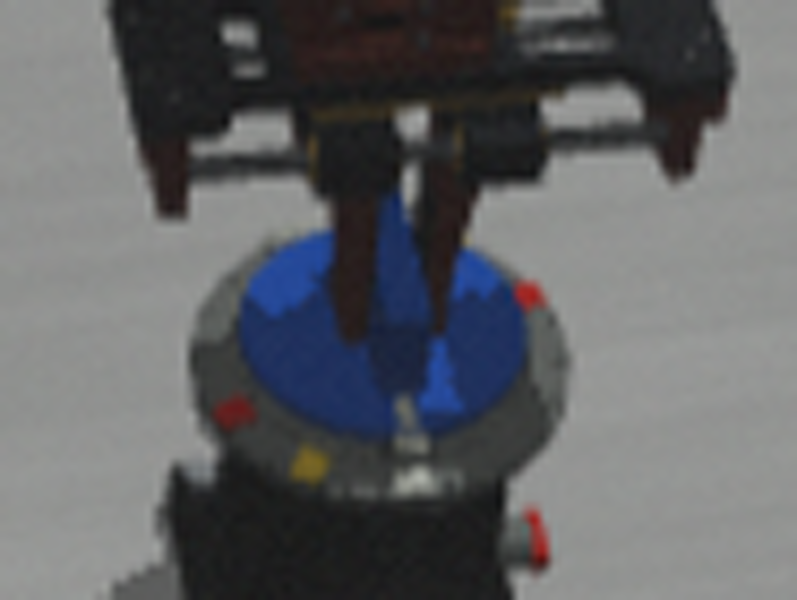

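The lid is seated inside the collar, with its front pointer at the white mark and its plate edge at display y≈437. That corresponds to lid z≈102 in the world. It agrees with the brim's triangulated height of about 136, so the strainer stands about 4 mm lower than assumed. I press on until the force jumps.

Emit:
apply_moves --deltas '[[[0,0,-0.03,0,0,0,0],[0,0,-0.03,0,0,0,0],[0,0,-0.03,0,0,0,0]]]'

```text
time_s: 10.8
eef_pos: [551.0, 142.2, 154.1]
orientation: [[0.001, 0.083, 0.997], [0.001, 0.997, -0.083], [-1.0, 0.001, 0.001]]
wrist_force: [1.0, 0.4, 7.5]
grip_width: 15.8
```

Emit:
apply_moves --deltas '[[[0,0,-0.03,0,0,0,0],[0,0,-0.03,0,0,0,0],[0,0,-0.03,0,0,0,0]]]'

```text
time_s: 11.1
eef_pos: [551.3, 142.3, 153.7]
orientation: [[0.002, 0.083, 0.997], [0.001, 0.997, -0.083], [-1.0, 0.001, 0.002]]
wrist_force: [0.0, -1.0, 11.1]
grip_width: 15.9
```

The force jumped from 7.5 to 11.1 N with little travel, so the lid has bottomed. Now I turn clockwise in two parts, keeping the press on.

Emit:
apply_moves --deltas '[[[0,0,-0.03,0,0,0,0],[0,0,-0.03,0,0,-0.06,0],[0,0,-0.03,0,0,-0.12,0],[0,0,-0.03,0,0,-0.18,0],[0,0,-0.03,0,0,-0.24,0],[0,0,-0.03,0,0,-0.3,0],[0,0,-0.03,0,0,-0.3,0]]]'

```text
time_s: 11.8
eef_pos: [552.0, 142.5, 153.5]
orientation: [[0.004, 0.375, 0.927], [0.001, 0.927, -0.375], [-1.0, 0.003, 0.003]]
wrist_force: [-0.8, -0.5, 14.1]
grip_width: 16.2
```

Emit:
apply_moves --deltas '[[[0,0,0,0,0,-0.06,0],[0,0,0,0,0,-0.12,0],[0,0,0,0,0,-0.18,0],[0,0,0,0,0,-0.24,0],[0,0,0,0,0,-0.29,0],[0,0,0,0,0,-0.29,0],[0,0,0,0,0,-0.29,0],[0,0,0,0,0,-0.29,0]]]'

```text
time_s: 12.6
eef_pos: [551.7, 142.3, 153.4]
orientation: [[0.003, 0.623, 0.782], [0.001, 0.782, -0.623], [-1.0, 0.003, 0.002]]
wrist_force: [-2.3, -1.2, 15.0]
grip_width: 15.9
```

Run:
```python
from h import *
S=shot("scene","scene5.png")[:,:,::-1]
o=env.observe();t=o["eef_pos"];print(t,o["wrist_force"],o["ft_torque"],o["joint_velocities"].round(3),o["grip_width"])
R=o["orientation"];print("lid angle from tool",(np.arctan2(R[1,1],R[0,1])+np.pi/2),"tilt",np.arccos(-R[2,0]))
cv2.imwrite('pics/c5.png',cv2.resize(S[175:245,320:413],(797,600),interpolation=cv2.INTER_CUBIC))
```

```text
[551.76691878 142.26191174 153.437103  ] [-1.19576824 -0.60358469 15.04373954] [-0.2186126   0.48678359 -0.01339466] [ 0.001 -0.002 -0.001  0.    -0.    -0.002  0.001] 16.114311617946875
lid angle from tool 2.4686434754585767 tilt 0.003464173010935699
```

View pics/c5.png

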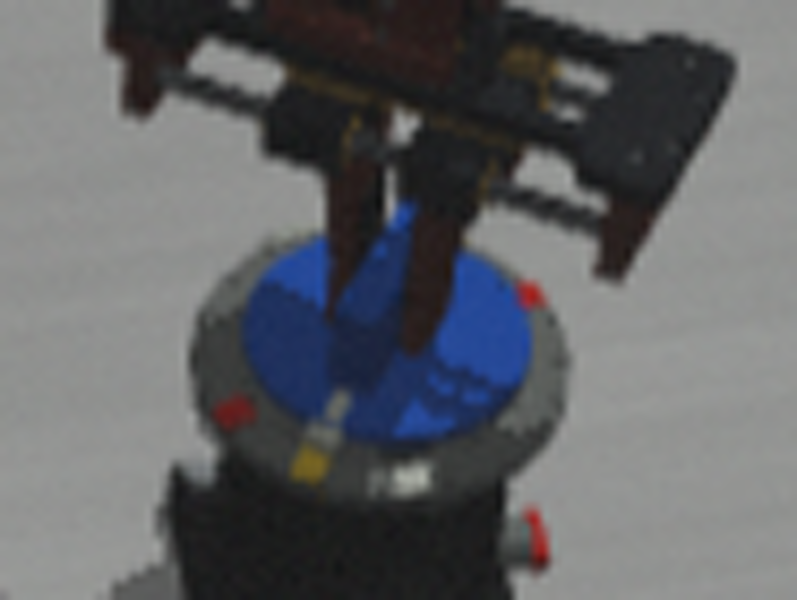

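The white pointer at display (333,410) stands right at the yellow mark (311,463). The tool angle gives 2.469 rad against 2.463 rad for the marks, and the arm is still and pressing with 15 N. I hand in.

```bash
python3 -c "
from h import *
print(env.sign_off()); o=env.observe(); print(o['time_s'],o['eef_pos'],o['wrist_force'],o['grip_width'])"
```

```text
the job is handed in; nothing more can be done
None
the job is handed in; nothing more can be done
```

The lid is at the bleed position in the strainer. I handed the job in at about 12.7 s, still gripping the bar and pressing down. I picked up the smallest of the three blue lids by its bar and lowered it into the slots at the white marks. I pressed until the force jumped from 7.5 to 11.1 N, then turned it about 0.59 rad clockwise.

**Last checks:**
- **Angle:** the lid stands at 2.469 rad by the tool angle, against 2.463 rad measured for the yellow marks. The last picture shows the white pointer at the yellow mark, well short of the red one.
- **Hold:** the arm was still, pressing with about 15 N, with the grip at 16 mm on the bar and the tool tilted 0.003 rad.
- **Bystanders:** my path kept clear of the brush, jug, bottle and pot, and I felt no contact. I took no final picture of them.

**What disagreed:**
- **Strainer height:** it appeared to stand about 4 mm lower than the text implies. The triangulated brim was at 136 mm instead of 140 mm, and the lid bottomed 4 to 5 mm lower than expected. I therefore went by the force jump rather than a computed height.
- **Camera views:** the two cameras differed by up to 4 mm in x at the strainer. I aimed between them, and the lid went in with no noticeable side force.

No verdict was reported.

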